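# Open the wafer bin and top it up

### The arm

A 6-joint arm with a two-finger parallel gripper is mounted at the origin on a cart in front of the work surface, level with it; the furniture and walls round the work are solid. World frame = base frame: x ahead of the robot, y to its left, z up, the work surface at z = 0. Lengths are in m, angles in degrees, forces in N, time in s.
With the tool pointing down it reaches from about 0.275 to 0.825 m from the base axis. Payload 4.9 kg.
Tool frame: the origin (TCP) lies at the very end of the fingers, on their centre line; the grasp point (between the pads) lies 19 mm behind it; z points along the fingers, y is the line along which they close (so a half turn about z gives the same grasp; the last joint's range is limited). The gripper opens to 85 mm and grips with 20 to 120 N. Pads are 22 mm wide; open, the fingers measure 114 mm over their backs; the gripper's body (76 mm by 85 mm) begins 54 mm behind the grasp point. The pads swing forward as they close: fully open they stand 13 mm farther back than shut.
Start: joints at [59.347, 18.69, -11.035, 60.275, 0, 82.311], TCP at [0.215, 0.506, 0.231] pointing down, gripper open.
Joint ranges: [-152.03, 152.03], [-55.5, 102.48], [-74.3, 77.21], [-110.64, 120.58], [-84.22, 78.4], [-180, 180]. Speed limits (degrees/s): [147.25, 147.25, 180, 180, 180, 180].

### API

Orientations are given as a 3x3 rotation matrix whose columns are the frame's x, y, z axes.
In Python, from station import bot, cams, ticket gives the robot as it stands.
- The arm moves only by the tool jog_arm, never from a script. Its arguments are lists of equal length, an entry for each row: "claw": the opening, from 0 (shut) to 1 (fully open); "translation": the shift along the tool's x, y, z scaled (see below), a list of three; "yaw": the turn about the tool's z scaled (see below). A call has 1 to 5 rows; each row is the pose to reach, as a shift and turn from the pose commanded when the call began, along the tool's axes at that moment; what a row does not reach only later rows make up. The controller multiplies each number of a shift by 0.3 m and each number of a turn by pi/4 rad. A row lasts 1/10 s, in which the tool goes at most 50 mm and 8.59 degrees, less where a joint would pass 70% of its speed; a pose out of reach is approached as far as the arm can. A call with a number of a shift or a turn outside -1 to 1 is refused whole. A call with a gripper value outside its range is refused whole. The fingers move at their own pace and stop on an object; "force" is the grip in N (left out, the last holds). Time passes only in rows, so rows that repeat a pose let the fingers close. It gives the time, the measured TCP pose, the force, the opening and the grip force at its end, in the units of the state.
- bot.read_state(): the state, without advancing time (a new reading comes with each control period).
- cams.camera(name): name is "scene" or "side" or "wrist"; returns a dict with "pixels" (384x512x3 uint8, red, green, blue), "range_z" (384x512 float32, m along the optical axis (not along the pixel's ray), 0 where there is no reading), "intrinsics" (3x3 intrinsics, pixels), "R" (3x3) and "t" (3): a world point X has camera coordinates R X + t. Camera axes: x right, y down, z forward; pixel columns grow to the right and rows downward; lengths in m; the calibration is good to about 2 mm. A picture is of the moment at which its call begins.
- ticket.finish_job(): hands the job in; it is judged then, once.
The state is a dict: "time_s": time; "qpos": joint angles; "joint_velocities": joint speeds; "effort": joint torques, N m; "ee_pos": TCP position; "ee_rot": TCP orientation; "ft_force": force on the tool from outside, world axes, zero at the start; "wrist_torque": the same for the moment, N m; "finger_gap": finger opening in m; "grasp_force": force on a finger pad.
Only numpy, scipy, OpenCV 4.12 (cv2) and the standard library are available. Lean on these libraries where they do the work, as an engineer would, in place of code of your own. Each camera call takes 0.05 s, during which the arm holds its last target. There are 200 camera calls.

### The job

Open the slanted wafer bin for the guests: take the loose cover off by its black grip bar, drawing it straight off the slope without forcing it and pinching it lightly (the cover is brittle: keep the grip under 20 N a finger), and lay it flat on the tray with its grip bar up, beside the tumblers. Then lay the loose red wafer pack from the counter flat in the open bin. Set both down, do not drop them, and leave the tumblers, bottles and the small sign where they stand.

Things in the scene. Friction and masses are not known exactly. Their poses are not given: they have to be found in the camera images.
- stand: Fixed dark-wood stand, 150 (x) x 186 (y) mm foot, that holds the steel bin on a slope. Origin on the counter under the middle; its -x side is the low front, turned half towards the robot, half towards the right (-y) end of the counter. Highest point of stand, bin and cover about 150 mm above the counter.
- bin: Steel bin fixed in the stand, outside 120 (x, up the slope) x 150 (y, level) x 55 mm deep, walls 4 mm, tilted 0.52 rad towards the stand's -x side. Origin: centre of its underside; z points square out of the mouth, rim at z = 55 mm. A fixed flat layer of wafers fills it to z = 20 mm: 35 mm are free.
- cover: Loose grey cover, 150 g: plate 132 (x) x 162 (y) x 4 mm, with a skirt 12 mm deep, 3 mm thick, outside the bin's rim (3 mm play a side). Origin: middle of the plate's underside, which lies on the rim; axes as the bin's. Black grip bar 12 mm thick (x), 60 long (y), from z = 4 to 34 mm in the middle of the plate. Laid flat on its skirt, its origin is 12 mm up.
- pack: Loose red wafer pack with a white band, 90 (x) x 36 (y) x 22 mm high, 60 g, lying flat on the counter. Origin: centre of its underside.
- tray: Fixed veneer tray with a white liner, 310 (x) x 402 (y) mm; its flat floor, top 4 mm above the counter, spans x = -125 to 125 mm and y = -155 to 155 mm about the origin (centre of its underside). Two tumblers stand on its left (+y) part; the right part is free.
- tumbler_1: Glass tumbler upside down on the left part of the tray, 69 mm across, 88 mm high, origin at its foot. Leave alone.
- tumbler_2: Second glass tumbler, the same, on the left part of the tray. Leave alone.
- small_sign: Small white tent sign, 30 x 70 x 45 mm, on the counter near its front edge; it and the pack may have changed places. Origin at its foot. Leave alone.
- bottle_pink: Pink syrup bottle behind the bin, 68 mm across, 258 mm high, origin at its foot. Leave alone.
- bottle_blue: Blue bottle behind the bin, 73 mm across, 277 mm high, origin at its foot. Leave alone.
Not all that is in view belongs to the job. What is shaped like the pack but turquoise is not meant.

How it is judged (in metres and radians):
On the way, in this order (a step that is already met when the one before it is completed fails the run):
1. the cover is off the bin, more than 40 mm from the rim (distance between cover and bin above 0.095 m), for 0.1 s.
2. the cover lies flat on the tray, grip bar up, released (x of cover in the frame of tray between -0.11 and 0.11 m and y of cover in the frame of tray between -0.13 and 0.13 m and z of cover in the frame of tray below 0.022 m and angle between cover's own z axis and vertical below 0.09 rad and contact force between the fingers and cover below 0.1 N and linear speed of cover below 0.02 m/s), for 0.2 s.
At the end, for the whole second after the job is handed in: Cover flat on the tray floor, grip bar up (tilt < 0.09 rad, middle within 110 mm in x and 130 mm in y of the tray's middle, on top of nothing); pack on the wafers inside the bin (origin inside the walls, under 45 mm from the bin's underside, flat to 0.3 rad); both at rest (x of cover in the frame of tray between -0.11 and 0.11 m and y of cover in the frame of tray between -0.13 and 0.13 m and z of cover in the frame of tray below 0.022 m and angle between cover's own z axis and vertical below 0.09 rad and x of pack in the frame of bin between -0.056 and 0.056 m and y of pack in the frame of bin between -0.071 and 0.071 m and z of pack in the frame of bin between 0.01 and 0.045 m and angle between the z axis of pack and the z axis of bin, either way round below 0.3 rad and linear speed of each of cover, pack below 0.02 m/s); the robot touches nothing.
It fails at once if the cover's grip is squeezed too hard (over 50 N, both fingers together) (contact force between the fingers and cover above 50 N).
It fails at once if the cover is forced against the bin (over 25 N) (contact force between cover and bin above 25 N).
It fails at once if the cover or the pack is dropped (falls free, faster than 1 m/s) ((linear speed of cover above 1 m/s and contact force between the fingers and cover below 0.1 N) or (linear speed of pack above 1 m/s and contact force between the fingers and pack below 0.1 N)).
It fails at once if a tumbler, a bottle or the small sign is moved by more than 30 mm (distance of any of tumbler_1, tumbler_2, small_sign, bottle_pink, bottle_blue from where it was at the start of the episode above 0.03 m).
It also fails if it takes over 72 s, if anything falls off the work surface, if the arm or the gripper's body presses on something with over 40 N, if the wrist force passes 120 N, or if a joint passes its speed limit or range.

## Working session

There is one attempt and no reset: what is moved stays moved. The work goes in short steps, Python scripts to look and compute and a tool call to move; the robot and the scene stay as the last step left them, time stands still between calls to the robot, and variables do not carry over. Pictures are saved under pics/ and viewed, at most 10 in all, crops included, and the job is handed in when it is done.

Besides the shell and the picture viewer there is one more tool, called after "Request:" as name([rows], argument=value, ...), one row to a line, values as JSON. jog_arm: Moves the arm, as the interface text tells. Shifts and turns lie within -1 to 1; 1 stands for 0.3 m of shift or pi/4 rad of turn. Its arguments: {"type":"object","properties":{"claw":{"type":"array"},"translation":{"type":"array"},"yaw":{"type":"array"},"force":{"type":"number"}},"required":["claw","translation","yaw"]}

```bash
ls; mkdir -p pics; python3 - <<'E'
from station import bot,cams,ticket
import cv2,numpy as np,pickle
s=bot.read_state();print({k:np.round(v,3).tolist() for k,v in s.items()})
D={}
for n in("scene","side","wrist"):
    c=cams.camera(n);D[n]=c
    cv2.imwrite(f"pics/{n}0.png",c["pixels"][:,:,::-1]);print(n,np.round(c["R"],3).tolist(),np.round(c["t"],3),c["intrinsics"].tolist(),(c["range_z"]>0).mean())
pickle.dump(D,open("d0.pkl","wb"))
a=np.hstack([D["scene"]["pixels"],D["side"]["pixels"]])[:,:,::-1]
E
```

```text
pics
{'time_s': 0.0, 'qpos': [59.345, 18.734, -11.091, 60.276, -0.0, 82.309], 'joint_velocities': [0.051, 0.016, 0.089, -0.075, 0.028, 0.009], 'effort': [-0.003, -44.341, 26.244, 0.016, -0.0, -0.0], 'ee_pos': [0.214, 0.506, 0.23], 'ee_rot': [[-0.921, 0.39, -0.001], [0.39, 0.921, -0.002], [0.0, -0.002, -1.0]], 'ft_force': [-0.557, -0.218, 0.294], 'wrist_torque': [-0.014, -0.001, 0.045], 'grasp_force': 0.0, 'finger_gap': 0.085}
scene [[0.543, -0.84, -0.02], [-0.566, -0.348, -0.748], [0.621, 0.417, -0.664]] [-0.235  0.414  0.956] [[382.1852139007489, 0.0, 258.4668773100038], [0.0, 382.1852139007489, 199.5709558964063], [0.0, 0.0, 1.0]] 0.9959564208984375
side [[-0.996, -0.087, 0.013], [-0.082, 0.858, -0.507], [0.033, -0.506, -0.862]] [0.577 0.026 1.166] [[349.54274958972115, 0.0, 252.67737932860663], [0.0, 349.54274958972115, 195.33839084538783], [0.0, 0.0, 1.0]] 0.9957987467447916
wrist [[0.389, 0.921, -0.001], [0.888, -0.375, 0.265], [0.244, -0.104, -0.964]] [-0.549 -0.035  0.377] [[316.94952339914664, 0.0, 257.77766286780576], [0.0, 316.94952339914664, 189.9326296840571], [0.0, 0.0, 1.0]] 0.9961191813151041
```

View pics/scene0.png

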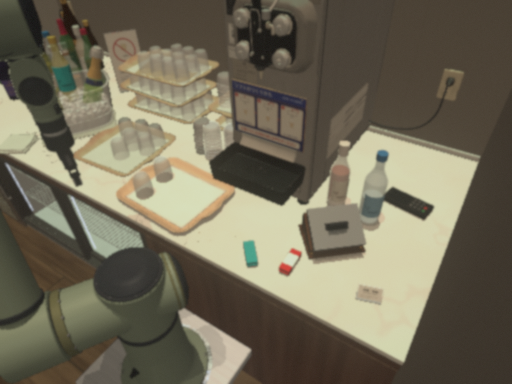

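View pics/side0.png

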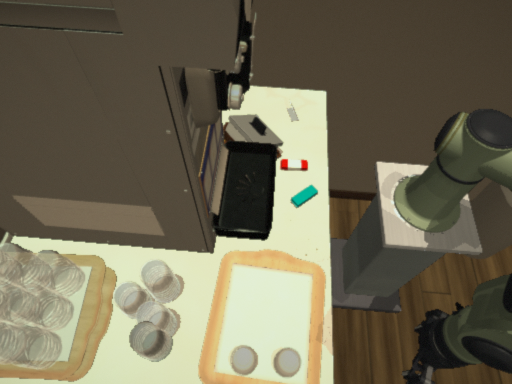

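Scene view: the tray is at about (177,193), with the tumblers at (142,183) and (162,168). The covered bin is at (335,230) with its black bar at (337,225), the bottles are at (340,175) and (373,185), and the sign is at (369,294).

There are two pack candidates: turquoise at (250,253) and red with a white band at (290,262). The red one fits the description. I'll enlarge that area to confirm and measure everything.

```bash
cat > h.py <<'E'
import numpy as np,cv2
def pts(c):
    K=c["intrinsics"];v,u=np.mgrid[:384,:512];z=c["range_z"]
    P=np.stack([(u-K[0,2])/K[0,0]*z,(v-K[1,2])/K[1,1]*z,z],-1)
    return (P-c["t"])@c["R"]
def hsv(c): return cv2.cvtColor(c["pixels"],cv2.COLOR_RGB2HSV)
def rect(m,P):  # min-area rect of world xy
    q=P[m][:,:2].astype(np.float32);(x,y),(w,h),a=cv2.minAreaRect(q)
    if w<h:w,h,a=h,w,a+90
    return np.round([x,y,w,h],4),round(a,1)   # long axis angle
E
python3 - <<'E'
import pickle;from h import *
D=pickle.load(open("d0.pkl","rb"));c=D["scene"];P=pts(c);H=hsv(c)
im=c["pixels"][120:320,220:400,::-1];cv2.imwrite("pics/crop1.png",cv2.resize(im,None,fx=3,fy=3,interpolation=cv2.INTER_CUBIC)) 
v,u=np.mgrid[:384,:512]
def box(a,b,e,f): return (u>=a)&(u<=b)&(v>=e)&(v<=f)
for n in("scene","side"):
    c=D[n];P=pts(c);H=hsv(c)
    red=((H[...,0]<8)|(H[...,0]>172))&(H[...,1]>150)&(H[...,2]>80)&(P[...,2]<.06)&(P[...,2]>-.02)
    tq=(abs(H[...,0].astype(int)-87)<8)&(H[...,1]>130)&(P[...,2]<.05)&(P[...,2]>-.02)
    for k,m in(("red",red),("turq",tq)):
        nn,l,st,ce=cv2.connectedComponentsWithStats(m.astype(np.uint8))
        for i in range(1,nn):
            if st[i,4]>25: print(n,k,ce[i],st[i,4],rect(l==i,P),np.median(P[l==i][:,2]))
    # height checks
    t=box(170,200,190,215) if n=="scene" else box(240,300,275,330)
    print("tray z",np.median(P[t],0))
    cv=(P[...,0]>.3)&(P[...,0]<.95)&(P[...,1]<.0)&(P[...,1]>-.5)&(P[...,2]>.05)&(P[...,2]<.2)&((box(295,370,200,262)) if n=="scene" else box(222,285,108,160))
    print("cover box",cv.sum(),P[cv].min(0),P[cv].max(0))
    g=cv&(H[...,2]<60); print("dark",g.sum(),rect(g,P),np.median(P[g],0))
    pl=cv&(H[...,2]>70)
    X=P[pl]
    for _ in range(12):
        m=X.mean(0);nrm=np.linalg.svd(X-m,full_matrices=False)[2][2];d=abs((X-m)@nrm);X=X[d<max(.004,np.percentile(d,75))]
    nrm*=np.sign(nrm[2]);print("plane",m,nrm,np.degrees(np.arccos(nrm[2])),np.degrees(np.arctan2(nrm[1],nrm[0])),len(X))
    for k,b in (("bar px",0),):
        pass
E
```

```text
scene red [295.33333333 251.96296296] 27 (array([ 0.4768, -0.1083,  0.0248,  0.0124]), 81.1) 0.023476281257196082
scene red [284.93150685 268.43835616] 73 (array([ 0.4089, -0.1111,  0.03  ,  0.022 ]), 98.7) 0.02286592484720171
scene turq [249.84507042 252.20422535] 142 (array([0.4041, 0.0136, 0.0787, 0.0235]), 41.3) 0.023364984871208434
tray z [0.48512645 0.35498998 0.00666673]
cover box 2512 [ 0.48901248 -0.28427166  0.05008326] [ 0.74943398 -0.0272072   0.12793681]
dark 95 (array([ 0.574 , -0.196 ,  0.0602,  0.0213]), 125.0) [ 0.57166117 -0.19469777  0.10263544]
plane [ 0.57246376 -0.1899687   0.0863855 ] [-0.35632037 -0.32492082  0.87604923] 28.830604224619425 -137.6389905960099 1464
side red [284.1641791  163.85074627] 67 (array([ 0.4792, -0.1025,  0.0394,  0.0213]), 93.8) 0.021755978389460688
side red [304.20689655 164.62068966] 58 (array([ 0.4086, -0.1046,  0.0349,  0.022 ]), 92.1) 0.021197017675540726
side turq [303.81818182 195.38257576] 264 (array([0.4084, 0.0201, 0.0895, 0.0352]), 41.4) 0.02245435241819804
tray z [0.49786295 0.37461645 0.00550756]
cover box 1860 [ 0.49151951 -0.280476    0.05016317] [ 7.03074072e-01 -7.46649821e-05  1.99944132e-01]
dark 809 (array([ 0.5926, -0.1001,  0.2208,  0.1749]), 100.7) [ 0.58583423 -0.02757084  0.17498997]
plane [ 0.5711421  -0.17712276  0.08909965] [-0.36268409 -0.32172431  0.87461633] 29.000399540585505 -138.42489502846757 465
```

View pics/crop1.png

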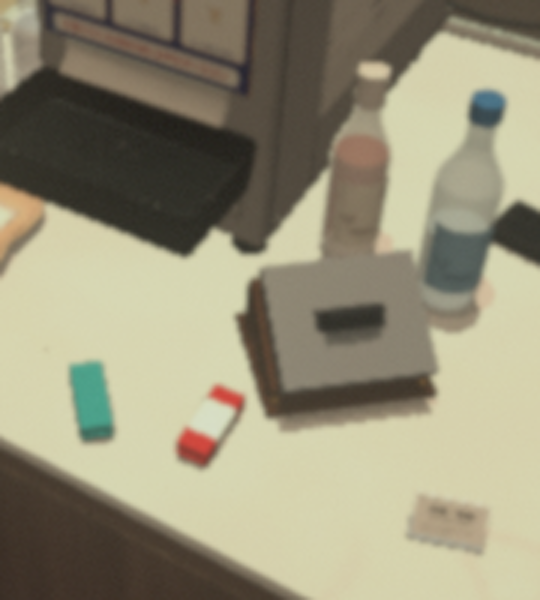

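The enlarged crop confirms it: the red block with the white band, at (210,425) in the crop, is the pack. The turquoise block at (92,400) is the decoy. Next I'll measure the clearances and the wrist camera's offset.

```bash
python3 - <<'E'
import pickle;from h import *
D=pickle.load(open("d0.pkl","rb"));v,u=np.mgrid[:384,:512]
w=D["wrist"];C=-w["R"].T@w["t"];Rt=np.array([[-.921,.39,0],[.39,.921,0],[0,0,-1.]]);print("cam in tool",Rt.T@(C-[.214,.506,.23]),"view dir tool",Rt.T@w["R"][2])
for n in("scene","side"):
    c=D[n];P=pts(c);H=hsv(c)
    for y in np.arange(-.35,.3,.05):
        for lo,hi in((.03,.15),(.15,.3),(.3,.6)):
            m=(P[...,0]>.35)&(P[...,0]<1)&(P[...,1]>y)&(P[...,1]<y+.05)&(P[...,2]>lo)&(P[...,2]<hi)
            if m.sum()>4: print(n,round(y,2),lo,round(float(np.percentile(P[m][:,0],2)),3),m.sum())
c=D["scene"];P=pts(c)
for b in((326,350,145,195),(362,386,155,215),(130,172,155,198),(352,388,282,306)):
    m=(u>b[0])&(u<b[1])&(v>b[2])&(v<b[3])&(P[...,2]>.02);q=P[m];print(b,np.median(q,0),np.percentile(q,3,0),np.percentile(q,97,0))
E=P[...,2]
for n in("scene","side"):
    c=D[n];P=pts(c);H=hsv(c)
    m=(H[...,0]>5)&(H[...,0]<18)&(H[...,1]>90)&(H[...,2]>130)&(P[...,2]>-.01)&(P[...,2]<.04)&(P[...,1]>.1)&(P[...,1]<.65)&(P[...,0]<.7)&(P[...,0]>.25)
    m=cv2.morphologyEx(m.astype(np.uint8),cv2.MORPH_OPEN,np.ones((3,3)))
    nn,l,st,ce=cv2.connectedComponentsWithStats(m);i=1+st[1:,4].argmax();print("tray",rect(l==i,P),ce[i],st[i])
E
```

```text
cam in tool [ 0.06628019 -0.00014427 -0.14252271] view dir tool [-2.65112150e-01 -7.78116066e-04  9.64229693e-01]
scene -0.35 0.03 0.448 69
scene -0.3 0.03 0.572 449
scene -0.3 0.15 0.725 225
scene -0.25 0.03 0.534 1092
scene -0.25 0.15 0.721 470
scene -0.2 0.03 0.498 857
scene -0.15 0.03 0.511 974
scene -0.15 0.15 0.745 394
scene -0.1 0.03 0.558 194
scene -0.1 0.15 0.753 548
scene -0.1 0.3 0.793 67
scene -0.05 0.03 0.588 719
scene -0.05 0.15 0.516 1831
scene -0.05 0.3 0.635 5585
scene -0.0 0.03 0.52 32
scene -0.0 0.15 0.514 1009
scene -0.0 0.3 0.594 1630
scene 0.05 0.03 0.521 11
scene 0.05 0.15 0.514 942
scene 0.05 0.3 0.584 1463
scene 0.1 0.03 0.52 12
scene 0.1 0.15 0.514 893
scene 0.1 0.3 0.583 1125
scene 0.15 0.03 0.519 9
scene 0.15 0.15 0.514 854
scene 0.15 0.3 0.594 997
scene 0.2 0.03 0.477 11
scene 0.2 0.15 0.515 938
scene 0.2 0.3 0.667 991
scene 0.25 0.15 0.645 42
scene 0.25 0.3 0.67 177
side -0.35 0.03 0.448 12
side -0.3 0.03 0.571 33
side -0.25 0.03 0.533 214
side -0.2 0.03 0.5 703
side -0.15 0.03 0.506 282
side -0.05 0.15 0.52 853
side -0.05 0.3 0.669 19
side -0.0 0.15 0.5
[... 388 characters left out ...]
0995431  0.14942793] [ 0.74207604 -0.14295971  0.06905801] [ 0.88147678 -0.04697572  0.24834963]
(362, 386, 155, 215) [ 0.73342005 -0.24457379  0.16151636] [ 0.72060391 -0.27324052  0.06009311] [ 0.75509848 -0.21153471  0.26681382]
(130, 172, 155, 198) [0.51984313 0.50888234 0.06457901] [0.41566016 0.49024808 0.02172232] [0.5785819 0.6320897 0.0958213]
(352, 388, 282, 306) [ 0.45704428 -0.35603434  0.0352147 ] [ 0.44463962 -0.38765844  0.02139021] [ 0.4711557  -0.32418061  0.04698002]
tray (array([0.5066, 0.415 , 0.3883, 0.3099]), 85.7) [177.50455927 198.1162614 ] [ 117  158  117   75 1316]
tray (array([0.3628, 0.4199, 0.2924, 0.0217]), 85.1) [317.59386973 331.26436782] [312 272  12 112 783]
```

```bash
cat >> h.py <<'E'
def plan(p,psi,wps):  # psi: world angle of tool y; tool x = psi+90; z down
    for q,ps in wps:
        a=np.radians(psi);d=np.array(q)-p;x=[-np.sin(a),np.cos(a)];y=[np.cos(a),np.sin(a)]
        s=np.round(np.array([d[:2]@x,d[:2]@y,-d[2]])/.3,4);print(q,"shift",s.tolist(),"yaw",round((psi-ps)/45,4),"rows>=",round(max(np.linalg.norm(d)/.05,abs(ps-psi)/8.59),1))
        p=p+s*0+d;psi=ps
E
python3 - <<'E'
import pickle;from h import *
plan(np.array([.214,.506,.230]),67,[((.34,.31,.26),100),((.37,.06,.27),132),((.45,-.16,.27),132),((.555,-.205,.24),132)])
D=pickle.load(open("d0.pkl","rb"))
for n in("scene","side"):
    P=pts(D[n]);
    m=(P[...,2]>.086)&(P[...,2]<.094+.02)&(P[...,0]>.38)&(P[...,0]<.66)&(P[...,1]>.38)&(P[...,1]<.66)
    nn,l,st,ce=cv2.connectedComponentsWithStats(m.astype(np.uint8))
    for i in range(1,nn):
        if st[i,4]>8: print(n,ce[i],st[i,4],P[l==i].mean(0),np.ptp(P[l==i],0))
    m=(P[...,2]>.1)&(P[...,2]<.3)&(P[...,0]>.5)&(P[...,0]<.7)&(P[...,1]>.2)&(P[...,1]<.33);print("mach y max",np.percentile(P[m][:,1],[90,98,100]))
E
```

```text
(0.34, 0.31, 0.26) shift [-0.6419, -0.4373, -0.1] yaw -0.7333 rows>= 4.7
(0.37, 0.06, 0.27) shift [0.0462, -0.838, -0.0333] yaw -0.7111 rows>= 5.0
(0.45, -0.16, 0.27) shift [0.2925, -0.7234, -0.0] yaw 0.0 rows>= 4.7
(0.555, -0.205, 0.24) shift [-0.1597, -0.3457, 0.1] yaw 0.0 rows>= 2.4
scene [160.35849057 160.00943396] 106 [0.55526437 0.52281222 0.09198176] [0.05345231 0.05641969 0.01269326]
scene [140.01639344 175.50819672] 122 [0.44554875 0.51844554 0.0921017 ] [0.05457973 0.05450671 0.01143418]
mach y max [0.24716878 0.25333414 0.26030952]
side [242.6838565  357.86995516] 446 [0.55792061 0.53090353 0.09149129] [0.05339627 0.05356318 0.01213439]
side [288.6761488  360.36105033] 457 [0.44788261 0.52652775 0.09134731] [0.05536155 0.05474775 0.01016794]
mach y max [0.26084834 0.26246631 0.26387701]
```

Request:
jog_arm([
  [-0.64,-0.44,-0.1],
  [-0.64,-0.44,-0.1],
  [-0.64,-0.44,-0.1],
  [-0.64,-0.44,-0.1],
  [-0.64,-0.44,-0.1],
], claw=[1,1,1,1,1], yaw=[-0.73,-0.73,-0.73,-0.73,-0.73], force=20)

```text
time_s: 0.65
ee_pos: [0.3378, 0.3126, 0.2607]
ee_rot: [[-0.984, -0.176, -0.0], [-0.176, 0.984, 0.0], [0.0, 0.0, -1.0]]
ft_force: [1.0, -0.1, 0.6]
finger_gap: 0.0855
grasp_force: 0.0
```

Request:
jog_arm([
  [0.046,-0.83,-0.033],
  [0.046,-0.83,-0.033],
  [0.046,-0.83,-0.033],
  [0.046,-0.83,-0.033],
  [0.046,-0.83,-0.033],
], claw=[1,1,1,1,1], yaw=[-0.71,-0.71,-0.71,-0.71,-0.71])

```text
time_s: 1.15
ee_pos: [0.3631, 0.0986, 0.2694]
ee_rot: [[-0.742, -0.671, 0.0], [-0.671, 0.742, 0.0], [-0.001, -0.0, -1.0]]
ft_force: [1.0, 0.2, -0.8]
finger_gap: 0.0854
grasp_force: 0.0
```

Request:
jog_arm([
  [0.29,-0.72,0],
  [0.29,-0.72,0],
  [0.29,-0.72,0],
  [0.29,-0.72,0],
  [0.29,-0.72,0],
], claw=[1,1,1,1,1], yaw=[0,0,0,0,0])

```text
time_s: 1.65
ee_pos: [0.443, -0.1224, 0.2692]
ee_rot: [[-0.747, -0.665, 0.0], [-0.665, 0.747, -0.001], [0.0, -0.001, -1.0]]
ft_force: [0.6, 0.1, 0.6]
finger_gap: 0.0853
grasp_force: 0.0
```

Request:
jog_arm([
  [-0.16,-0.35,0.1],
  [-0.16,-0.35,0.1],
  [-0.16,-0.35,0.1],
  [-0.16,-0.35,0.1],
  [-0.16,-0.35,0.1],
], claw=[1,1,1,1,1], yaw=[0,0,0,0,0])

```text
time_s: 2.15
ee_pos: [0.5474, -0.1651, 0.2386]
ee_rot: [[-0.745, -0.667, -0.002], [-0.667, 0.745, 0.001], [0.001, 0.002, -1.0]]
ft_force: [-0.5, 0.2, 0.4]
finger_gap: 0.0855
grasp_force: 0.0
```

```bash
python3 - <<'E'
from station import bot,cams
import pickle;from h import *
c=cams.camera("wrist");pickle.dump(c,open("w1.pkl","wb"));cv2.imwrite("pics/w1.png",c["pixels"][:,:,::-1])
P=pts(c);H=hsv(c);v,u=np.mgrid[:384,:512]
C=-c["R"].T@c["t"];print("cam",C)
z=P[...,2];m0=(z>.05)&(z<.125)&(P[...,0]>.45)&(P[...,0]<.68)&(abs(P[...,1]+.18)<.12)&(H[...,1]<70)
X=P[m0&(H[...,2]>80)]
for _ in range(15):
    m=np.median(X,0);m=X.mean(0);n=np.linalg.svd(X-m,full_matrices=False)[2][2];d=abs((X-m)@n);X=X[d<max(.003,np.percentile(d,80))]
n*=np.sign(n[2]);print("n",n,np.degrees(np.arccos(n[2])),np.degrees(np.arctan2(n[1],n[0])),len(X))
h=(P-m)@n
pl=(abs(h)<.004)&m0
# plane frame
ex=-np.array([n[0],n[1],0]);ex-=ex@n*n;ex/=np.linalg.norm(ex);ey=np.cross(n,ex)
def fr(M): return np.stack([(P[M]-m)@ex,(P[M]-m)@ey],-1).astype(np.float32)
print("plate rect",cv2.minAreaRect(fr(cv2.morphologyEx(pl.astype(np.uint8),cv2.MORPH_OPEN,np.ones((5,5)))>0)))
b=(h>.022)&(h<.045)&m0;print("bar",b.sum(),cv2.minAreaRect(fr(b)),np.percentile(h[b],[5,50,95]),np.median(u[b]),np.median(v[b]))
(cx,cy),_,_=cv2.minAreaRect(fr(b));print("bar base centre",m+cx*ex+cy*ey,"mid",m)
E
```

```text
cam [ 0.49804349 -0.21086086  0.38058674]
n [-0.37300208 -0.32770462  0.86803176] 29.769283617376725 -138.69876122458598 14447
plate rect ((-0.018227066844701767, 0.006186485290527344), (0.16149204969406128, 0.13130417466163635), 89.7496337890625)
bar 939 ((-0.018376540392637253, 0.006307091563940048), (0.01248201820999384, 0.058896053582429886), 0.1225619688630104) [0.02495668 0.02950742 0.03091003] 209.0 180.0
bar base centre [ 0.58311757 -0.18908302  0.08968727] mid [ 0.59926387 -0.183293    0.09881138]
```

View pics/w1.png

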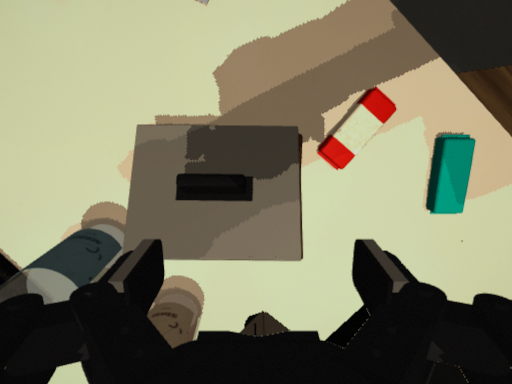

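The wrist view shows the cover with its bar at (213,187), the red pack at (357,128) and the turquoise decoy at (452,173). The bar's ends are square to the finger closing line. I'll grip those two ends.

```bash
python3 - <<'E'
from station import bot
from h import *
s=bot.read_state();p=s["ee_pos"];R=np.array(s["ee_rot"]);ps=np.degrees(np.arctan2(R[1,1],R[0,1]));print(p,ps)
plan(np.array(p),ps,[((.5757,-.196,.16),131.3),((.5757,-.196,.09),131.3)])
E
```

```text
[ 0.54721836 -0.16484469  0.23919049] 131.84949865959385
(0.5757, -0.196, 0.16) shift [-0.0014, -0.1407, 0.264] yaw 0.0122 rows>= 1.8
(0.5757, -0.196, 0.09) shift [0.0, 0.0, 0.2333] yaw 0.0 rows>= 1.4
```

Request:
jog_arm([
  [-0.001,-0.14,0.264],
  [-0.001,-0.14,0.264],
  [-0.001,-0.14,0.264],
  [-0.001,-0.14,0.264],
  [-0.001,-0.14,0.264],
], claw=[1,1,1,1,1], yaw=[0.012,0.012,0.012,0.012,0.012], force=20)

```text
time_s: 2.7
ee_pos: [0.5767, -0.1962, 0.1626]
ee_rot: [[-0.751, -0.66, 0.002], [-0.66, 0.751, -0.001], [-0.001, -0.002, -1.0]]
ft_force: [0.3, 0.3, 0.9]
finger_gap: 0.0853
grasp_force: 0.0
```

Request:
jog_arm([
  [0,0,0.06],
  [0,0,0.12],
  [0,0,0.17],
  [0,0,0.2],
  [0,0,0.23],
], claw=[1,1,1,1,1], yaw=[0,0,0,0,0])

```text
time_s: 3.2
ee_pos: [0.5772, -0.1965, 0.0925]
ee_rot: [[-0.751, -0.66, 0.002], [-0.66, 0.751, -0.001], [-0.001, -0.002, -1.0]]
ft_force: [0.5, 0.0, -0.7]
finger_gap: 0.0856
grasp_force: 0.0
```

Request:
jog_arm([
  [0,0,0],
  [0,0,0],
  [0,0,0],
  [0,0,0],
  [0,0,0],
], claw=[0.85,0.76,0.73,0.72,0.71], yaw=[0,0,0,0,0], force=20)

```text
time_s: 3.7
ee_pos: [0.5765, -0.1964, 0.0915]
ee_rot: [[-0.751, -0.66, 0.0], [-0.66, 0.751, 0.0], [-0.0, -0.0, -1.0]]
ft_force: [-0.6, 0.7, 0.1]
finger_gap: 0.0604
grasp_force: 0.6
```

Request:
jog_arm([
  [0,0,0],
  [0,0,0],
  [0,0,0],
  [0,0,0],
  [0,0,0],
], claw=[0.7,0.69,0.67,0.65,0.63], yaw=[0,0,0,0,0], force=20)

```text
time_s: 4.2
ee_pos: [0.5764, -0.1963, 0.0915]
ee_rot: [[-0.751, -0.66, 0.0], [-0.66, 0.751, 0.0], [-0.0, 0.0, -1.0]]
ft_force: [-2.8, 2.0, 5.7]
finger_gap: 0.0594
grasp_force: 22.0
```

Request:
jog_arm([
  [0,0,0],
  [0,0,0],
  [0,0,0],
], claw=[0.69,0.69,0.69], yaw=[0,0,0], force=20)

```text
time_s: 4.5
ee_pos: [0.5764, -0.1963, 0.0916]
ee_rot: [[-0.751, -0.66, 0.0], [-0.66, 0.751, 0.0], [-0.0, 0.0, -1.0]]
ft_force: [-1.8, 3.3, 5.8]
finger_gap: 0.0595
grasp_force: 22.0
```

Request:
jog_arm([
  [0,0,0],
  [0,0,0],
  [0,0,0],
], claw=[0.7,0.7,0.7], yaw=[0,0,0], force=20)

```text
time_s: 4.8
ee_pos: [0.5765, -0.1964, 0.0915]
ee_rot: [[-0.751, -0.66, 0.0], [-0.66, 0.751, 0.0], [-0.0, 0.0, -1.0]]
ft_force: [-2.2, 2.2, 5.6]
finger_gap: 0.0597
grasp_force: 9.2
```

Request:
jog_arm([
  [0,0,0],
  [0.003,0,-0.006],
  [0.008,0,-0.0145],
  [0.015,0,-0.026],
  [0.025,0,-0.0434],
], claw=[0.695,0.695,0.695,0.695,0.695], yaw=[0,0,0,0,0], force=20)

```text
time_s: 5.3
ee_pos: [0.5707, -0.2016, 0.1041]
ee_rot: [[-0.751, -0.66, -0.0], [-0.66, 0.751, -0.0], [0.0, 0.0, -1.0]]
ft_force: [-1.5, -0.8, -1.7]
finger_gap: 0.0597
grasp_force: 16.6
```

Request:
jog_arm([
  [0.01,0,-0.0174],
  [0.02,0,-0.035],
  [0.03,0,-0.052],
  [0.04,0,-0.07],
  [0.05,0,-0.087],
], claw=[0.695,0.695,0.695,0.695,0.695], yaw=[0,0,0,0,0])

```text
time_s: 5.8
ee_pos: [0.5593, -0.2117, 0.1308]
ee_rot: [[-0.751, -0.66, -0.0], [-0.66, 0.751, -0.0], [0.0, -0.0, -1.0]]
ft_force: [-0.8, -0.6, -2.6]
finger_gap: 0.0595
grasp_force: 16.6
```

Request:
jog_arm([
  [0.02,0,-0.04],
  [0.05,0,-0.1],
  [0.08,0,-0.18],
  [0.12,0,-0.27],
  [0.15,0,-0.34],
], claw=[0.695,0.695,0.695,0.695,0.695], yaw=[0,0,0,0,0])

```text
time_s: 6.3
ee_pos: [0.5253, -0.2419, 0.2346]
ee_rot: [[-0.751, -0.66, 0.001], [-0.66, 0.751, -0.001], [-0.0, -0.002, -1.0]]
ft_force: [0.3, -0.4, -1.8]
finger_gap: 0.0596
grasp_force: 16.7
```

```bash
cat > cov.py <<'E'
from station import bot,cams
from h import *
c=cams.camera("wrist");P=pts(c);H=hsv(c);s=bot.read_state();p=np.array(s["ee_pos"]);R=np.array(s["ee_rot"])
cv2.imwrite("pics/last.png",c["pixels"][:,:,::-1])
d=np.linalg.norm(P-p,axis=-1);m0=(d<.12)&(H[...,1]<70)&(H[...,2]>70)&(P[...,2]<p[2]+.04)
X=P[m0]
for _ in range(15):
    m=X.mean(0);n=np.linalg.svd(X-m,full_matrices=False)[2][2];e=abs((X-m)@n);X=X[e<max(.003,np.percentile(e,85))]
n=n*np.sign(n[2]);ps=np.degrees(np.arctan2(R[1,1],R[0,1]))
print("tcp",p.round(4),"psi",ps.round(2),"n",n.round(3),"tilt",np.degrees(np.arccos(n[2])).round(2),"in tool",(R.T@n).round(3),"mid",m.round(4),len(X),"range",X.min(0).round(3),X.max(0).round(3))
E
python3 cov.py; python3 - <<'E'
from station import bot
from h import *
s=bot.read_state();p=s["ee_pos"];R=np.array(s["ee_rot"]);ps=np.degrees(np.arctan2(R[1,1],R[0,1]));print(p,ps)
plan(np.array(p),ps,[((.42,-.13,.26),131.3),((.395,.07,.26),115),((.42,.25,.26),86),((.497,.365,.2),86)])
E
```

```text
tcp [ 0.526  -0.2435  0.2381] psi 131.22 n [-0.374 -0.327  0.868] tilt 29.78 in tool [ 0.496 -0.005 -0.868] mid [ 0.52   -0.2478  0.2227] 42530 range [ 0.438 -0.334  0.198] [ 0.621 -0.144  0.261]
[ 0.52595657 -0.24354914  0.23810453] 131.21853616051817
(0.42, -0.13, 0.26) shift [0.0163, 0.5174, -0.073] yaw -0.0018 rows>= 3.1
(0.395, 0.07, 0.26) shift [-0.3774, 0.5558, -0.0] yaw 0.3622 rows>= 4.0
(0.42, 0.25, 0.26) shift [-0.3291, 0.5086, -0.0] yaw 0.6444 rows>= 3.6
(0.497, 0.365, 0.2) shift [-0.2293, 0.4003, 0.2] yaw 0.0 rows>= 3.0
```

```bash
python3 - <<'E'
from h import *
plan(np.array([.526,-.2435,.238]),131.2,[((.41,-.13,.26),131.2),((.375,.07,.26),115),((.39,.25,.26),86),((.49,.365,.2),86)])
E
```

```text
(0.41, -0.13, 0.26) shift [0.0417, 0.5394, -0.0733] yaw 0.0 rows>= 3.3
(0.375, 0.07, 0.26) shift [-0.3513, 0.5785, -0.0] yaw 0.36 rows>= 4.1
(0.39, 0.25, 0.26) shift [-0.2989, 0.5227, -0.0] yaw 0.6444 rows>= 3.6
(0.49, 0.365, 0.2) shift [-0.3058, 0.4057, 0.2] yaw 0.0 rows>= 3.3
```

Request:
jog_arm([
  [0.008,0.1,-0.015],
  [0.016,0.22,-0.03],
  [0.024,0.34,-0.045],
  [0.034,0.46,-0.06],
  [0.042,0.54,-0.073],
], claw=[0.695,0.695,0.695,0.695,0.695], yaw=[0,0,0,0,0])

```text
time_s: 6.85
ee_pos: [0.4073, -0.1259, 0.2541]
ee_rot: [[-0.751, -0.66, -0.001], [-0.66, 0.751, 0.001], [0.0, 0.001, -1.0]]
ft_force: [0.1, -1.2, -1.4]
finger_gap: 0.0598
grasp_force: 16.9
```

Request:
jog_arm([
  [-0.07,0.12,0],
  [-0.14,0.24,0],
  [-0.21,0.36,0],
  [-0.28,0.47,0],
  [-0.35,0.58,0],
], claw=[0.695,0.695,0.695,0.695,0.695], yaw=[0.07,0.14,0.21,0.29,0.36])

```text
time_s: 7.35
ee_pos: [0.3727, 0.0738, 0.2543]
ee_rot: [[-0.907, -0.422, 0.001], [-0.422, 0.907, 0.0], [-0.001, -0.0, -1.0]]
ft_force: [1.0, 0.7, -0.2]
finger_gap: 0.0594
grasp_force: 16.9
```

Request:
jog_arm([
  [-0.06,0.105,0],
  [-0.12,0.21,0],
  [-0.18,0.315,0],
  [-0.24,0.42,0],
  [-0.3,0.52,0],
], claw=[0.695,0.695,0.695,0.695,0.695], yaw=[0.13,0.26,0.39,0.52,0.64])

```text
time_s: 7.85
ee_pos: [0.3884, 0.2534, 0.2542]
ee_rot: [[-0.998, 0.068, 0.0], [0.068, 0.998, 0.0], [-0.0, 0.0, -1.0]]
ft_force: [1.0, -0.9, -2.0]
finger_gap: 0.0595
grasp_force: 16.9
```

```bash
python3 cov.py; python3 - <<'E'
from station import bot
from h import *
s=bot.read_state();p=s["ee_pos"];R=np.array(s["ee_rot"]);ps=np.degrees(np.arctan2(R[1,1],R[0,1]));print(p,ps,s["grasp_force"],s["time_s"])
plan(np.array(p),ps,[((.495,.365,.17),86),((.495,.365,.1),86)])
E
```

```text
tcp [0.3893 0.2578 0.2543] psi 86.14 n [-0.495  0.034  0.868] tilt 29.72 in tool [ 0.495  0.005 -0.869] mid [0.3814 0.2533 0.2425] 42704 range [0.336 0.169 0.218] [0.452 0.337 0.28 ]
[0.38931971 0.25783925 0.25429189] 86.1419675688343 17.034836411476135 7.9
(0.495, 0.365, 0.17) shift [-0.3274, 0.3801, 0.281] yaw 0.0032 rows>= 3.5
(0.495, 0.365, 0.1) shift [0.0, 0.0, 0.2333] yaw 0.0 rows>= 1.4
```

Request:
jog_arm([
  [-0.07,0.08,0.05],
  [-0.14,0.16,0.11],
  [-0.21,0.24,0.17],
  [-0.27,0.31,0.23],
  [-0.33,0.38,0.28],
], claw=[0.695,0.695,0.695,0.695,0.695], yaw=[0,0,0,0,0])

```text
time_s: 8.4
ee_pos: [0.4952, 0.3596, 0.1688]
ee_rot: [[-0.998, 0.064, -0.001], [0.064, 0.998, -0.001], [0.001, -0.001, -1.0]]
ft_force: [0.1, -0.8, -1.0]
finger_gap: 0.0598
grasp_force: 20.4
```

Request:
jog_arm([
  [0,0,0.06],
  [0,0,0.13],
  [0,0,0.2],
  [0,0,0.26],
  [0,0,0.31],
], claw=[0.695,0.695,0.695,0.695,0.695], yaw=[0,0,0,0,0])

```text
time_s: 8.9
ee_pos: [0.4944, 0.3586, 0.0758]
ee_rot: [[-0.998, 0.064, -0.001], [0.064, 0.998, -0.001], [0.001, -0.001, -1.0]]
ft_force: [0.5, -0.8, -1.7]
finger_gap: 0.0594
grasp_force: 20.4
```

```bash
python3 cov.py
```

```text
tcp [0.4931 0.3579 0.0735] psi 86.32 n [-0.571  0.055  0.819] tilt 35.02 in tool [ 0.577  0.016 -0.817] mid [0.4879 0.3592 0.0625] 38748 range [0.408 0.277 0.003] [0.554 0.442 0.106]
```

View pics/last.png

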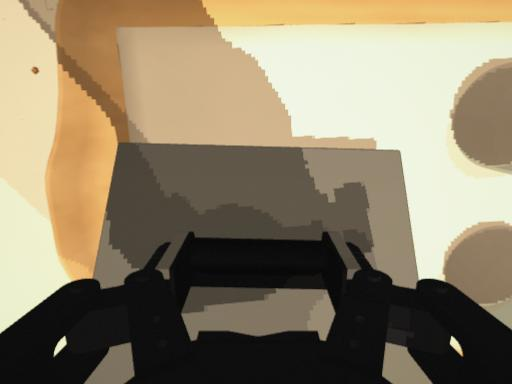

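Request:
jog_arm([
  [0,0.01,0],
  [0,0.02,0.02],
  [0,0.023,0.04],
  [0,0.023,0.05],
  [0,0.023,0.06],
], claw=[0.7,0.7,0.7,0.7,0.7], yaw=[0,0,0,0,0])

```text
time_s: 9.45
ee_pos: [0.4954, 0.3661, 0.0591]
ee_rot: [[-0.998, 0.064, 0.0], [0.064, 0.998, 0.0], [-0.0, 0.0, -1.0]]
ft_force: [-0.6, -0.2, -1.4]
finger_gap: 0.0598
grasp_force: 13.8
```

Request:
jog_arm([
  [0,0,0.005],
  [0,0,0.01],
  [0,0,0.015],
  [0,0,0.02],
  [0,0,0.025],
], claw=[0.7,0.7,0.7,0.7,0.7], yaw=[0,0,0,0,0])

```text
time_s: 9.95
ee_pos: [0.4985, 0.3662, 0.0536]
ee_rot: [[-0.998, 0.066, 0.006], [0.066, 0.998, 0.0], [-0.006, 0.001, -1.0]]
ft_force: [4.5, -4.0, 7.1]
finger_gap: 0.0596
grasp_force: 11.6
```

Request:
jog_arm([
  [0,0,0],
  [0,0,0],
  [0,0,0.004],
  [0,0,0.008],
  [0,0,0.012],
], claw=[0.704,0.704,0.704,0.704,0.704], yaw=[0,0,0,0,0])

```text
time_s: 10.45
ee_pos: [0.4948, 0.366, 0.0476]
ee_rot: [[-0.998, 0.064, -0.001], [0.064, 0.998, -0.0], [0.001, -0.0, -1.0]]
ft_force: [-0.7, -0.1, -0.3]
finger_gap: 0.0602
grasp_force: 0.0
```

```bash
sed -i 's/&(P\[...,2\]<p\[2\]+.04)/\&(P[...,2]<p[2]+.04)\&(H[...,2]<170)\&(P[...,2]>.012)/' cov.py; python3 cov.py
```

```text
tcp [0.4948 0.3659 0.0474] psi 86.31 n [ 0.002 -0.004  1.   ] tilt 0.27 in tool [-0.002 -0.004 -1.   ] mid [0.4945 0.3442 0.0198] 23162 range [0.448 0.284 0.017] [0.577 0.445 0.022]
```

Request:
jog_arm([
  [0,0,0],
  [0,0,0],
  [0,0,0],
  [0,0,-0.05],
  [0,0,-0.12],
], claw=[0.75,0.85,0.9,1,1], yaw=[0,0,0,0,0])

```text
time_s: 11.0
ee_pos: [0.4943, 0.3654, 0.0832]
ee_rot: [[-0.998, 0.065, -0.003], [0.065, 0.998, -0.001], [0.002, -0.002, -1.0]]
ft_force: [-0.4, -0.4, 0.4]
finger_gap: 0.0851
grasp_force: 0.0
```

Request:
jog_arm([
  [0,0,-0.12],
  [0,0,-0.25],
  [0,0,-0.38],
  [0,0,-0.44],
  [0,0,-0.44],
], claw=[1,1,1,1,1], yaw=[0,0,0,0,0])

```text
time_s: 11.5
ee_pos: [0.4972, 0.3671, 0.2198]
ee_rot: [[-0.998, 0.065, 0.006], [0.065, 0.998, 0.003], [-0.006, 0.004, -1.0]]
ft_force: [0.1, 0.2, -1.1]
finger_gap: 0.0856
grasp_force: 0.0
```

```bash
python3 - <<'E'
from station import bot,cams
from h import *
c=cams.camera("scene");cv2.imwrite("pics/s2.png",cv2.resize(c["pixels"][120:310,90:400,::-1],None,fx=2.5,fy=2.5))
w=cams.camera("wrist");P=pts(w);H=hsv(w)
m=(abs(P[...,2]-.02)<.0035)&(H[...,1]<70)&(H[...,2]<170)&(P[...,1]<.47)&(P[...,1]>.25)
m=cv2.morphologyEx(m.astype(np.uint8),cv2.MORPH_OPEN,np.ones((5,5)))>0;print("cover",rect(m,P),P[m].mean(0))
s=bot.read_state();p=np.array(s["ee_pos"]);R=np.array(s["ee_rot"]);ps=np.degrees(np.arctan2(R[1,1],R[0,1]));print(p,ps,s["time_s"])
plan(p,ps,[((.39,.2,.24),90),((.375,.03,.22),90),((.42,-.105,.2),92)])
E
```

```text
cover (array([0.518 , 0.3648, 0.1606, 0.131 ]), 86.4) [0.51060635 0.3661177  0.01967189]
[0.4952947  0.36597782 0.21584672] 86.29084477829261 11.6
(0.39, 0.2, 0.24) shift [0.3145, -0.5748, -0.0805] yaw -0.0824 rows>= 4.0
(0.375, 0.03, 0.22) shift [0.05, -0.5667, 0.0667] yaw 0.0 rows>= 3.4
(0.42, -0.105, 0.2) shift [-0.15, -0.45, 0.0667] yaw -0.0444 rows>= 2.9
```

View pics/s2.png

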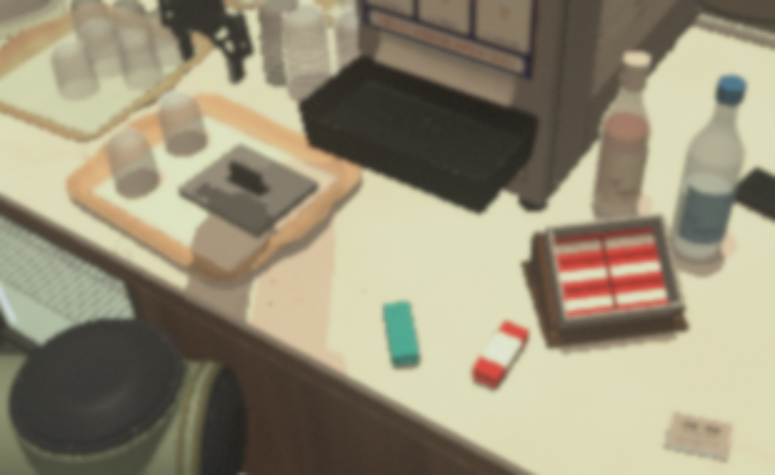

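The scene shows the cover lying flat on the tray at (248,188), clear of the tumblers. The bin is open at (610,280) and the red pack is at (500,355). Next I'll move over the pack.

Request:
jog_arm([
  [0.06,-0.11,-0.06],
  [0.13,-0.23,-0.08],
  [0.19,-0.35,-0.08],
  [0.25,-0.47,-0.08],
  [0.315,-0.575,-0.08],
], claw=[1,1,1,1,1], yaw=[0,-0.02,-0.04,-0.06,-0.08])

```text
time_s: 12.1
ee_pos: [0.3878, 0.1982, 0.2381]
ee_rot: [[-1.0, 0.001, -0.003], [0.001, 1.0, -0.001], [0.003, -0.001, -1.0]]
ft_force: [0.1, -0.5, -0.3]
finger_gap: 0.0852
grasp_force: 0.0
```

Request:
jog_arm([
  [0.05,-0.15,0.06],
  [0.05,-0.3,0.06],
  [0.05,-0.42,0.06],
  [0.05,-0.57,0.06],
  [0.05,-0.57,0.06],
], claw=[1,1,1,1,1], yaw=[0,0,0,0,0])

```text
time_s: 12.6
ee_pos: [0.3737, 0.0248, 0.2207]
ee_rot: [[-1.0, 0.011, -0.003], [0.011, 1.0, -0.001], [0.003, -0.001, -1.0]]
ft_force: [-0.7, 1.0, 0.8]
finger_gap: 0.0852
grasp_force: 0.0
```

Request:
jog_arm([
  [-0.05,-0.15,0.06],
  [-0.1,-0.3,0.06],
  [-0.15,-0.45,0.06],
  [-0.15,-0.45,0.06],
  [-0.15,-0.45,0.06],
], claw=[1,1,1,1,1], yaw=[-0.04,-0.04,-0.04,-0.04,-0.04])

```text
time_s: 13.1
ee_pos: [0.4185, -0.1058, 0.2025]
ee_rot: [[-1.0, -0.028, -0.003], [-0.028, 1.0, 0.002], [0.003, 0.002, -1.0]]
ft_force: [-0.8, 0.3, -0.4]
finger_gap: 0.0852
grasp_force: 0.0
```

```bash
python3 - <<'E'
from station import bot,cams
from h import *
w=cams.camera("wrist");cv2.imwrite("pics/w3.png",w["pixels"][:,:,::-1]);P=pts(w);H=hsv(w)
red=((H[...,0]<8)|(H[...,0]>172))&(H[...,1]>130)&(H[...,2]>60)&(P[...,2]<.05)&(P[...,2]>.016)
near=(P[...,2]>.018)&(P[...,2]<.028)&(abs(P[...,0]-.443)<.07)&(abs(P[...,1]+.105)<.05)
print("red",red.sum(),rect(red&near,P),"top",near.sum(),rect(near,P),np.median(P[near][:,2]))
# bin rim + wafers (cover top was .0897 at (.5831,-.1891); n known)
n=np.array([-.373,-.3277,.868]);o=np.array([.5831,-.1891,.0897])-.059*n
az=np.radians(41.3);ex=np.array([np.cos(az)*n[2],np.sin(az)*n[2],np.hypot(n[0],n[1])]);ey=np.cross(n,ex)
L=np.stack([(P-o)@ex,(P-o)@ey,(P-o)@n],-1)
m=(abs(L[...,0])<.045)&(abs(L[...,1])<.06)&(L[...,2]>0)&(L[...,2]<.06);print("bin o",o,"wafer z",m.sum(),np.percentile(L[m][:,2],[10,50,90]))
m=(abs(L[...,0])<.08)&(abs(L[...,1])<.1)&(abs(L[...,2]-.055)<.003);print("rim",m.sum(),L[m].min(0),L[m].max(0))
s=bot.read_state();p=np.array(s["ee_pos"]);R=np.array(s["ee_rot"]);print(p,np.degrees(np.arctan2(R[1,1],R[0,1])),s["time_s"])
E
```

```text
red 3115 (array([ 0.4434, -0.1073,  0.0889,  0.0346]), 2.3) top 2742 (array([ 0.4565, -0.11  ,  0.1193,  0.0544]), 168.4) 0.021194702753936888
bin o [ 0.605107  -0.1697657  0.038488 ] wafer z 3290 [0.01820512 0.01977583 0.02080667]
rim 664 [-0.05865257  0.02291363  0.05203239] [0.0294014  0.07597233 0.05697866]
[ 0.41824178 -0.10498147  0.20271992] 91.6919416428554 13.15
```

```bash
python3 - <<'E'
from station import bot
from h import *
plan(np.array([.4182,-.105,.2027]),91.7,[((.4434,-.1073,.06),92.3),((.4434,-.1073,.005),92.3)])
E
```

```text
(0.4434, -0.1073, 0.06) shift [-0.0837, -0.0102, 0.4757] yaw -0.0133 rows>= 2.9
(0.4434, -0.1073, 0.005) shift [0.0, 0.0, 0.1833] yaw 0.0 rows>= 1.1
```

View pics/w3.png

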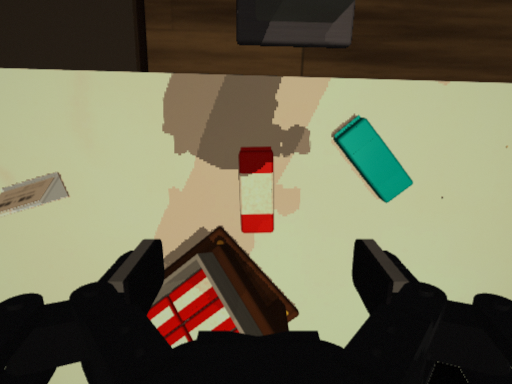

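The wrist view shows the red pack with its white band at (257,190), the turquoise decoy at (372,160), and the stand's corner clear of the fingers. I'll descend and grip the pack.

Request:
jog_arm([
  [-0.03,-0.005,0.12],
  [-0.06,-0.01,0.25],
  [-0.084,-0.01,0.37],
  [-0.084,-0.01,0.47],
  [-0.084,-0.01,0.475],
], claw=[1,1,1,1,1], yaw=[-0.013,-0.013,-0.013,-0.013,-0.013])

```text
time_s: 13.65
ee_pos: [0.4409, -0.105, 0.0582]
ee_rot: [[-0.999, -0.043, -0.008], [-0.043, 0.999, 0.003], [0.008, 0.004, -1.0]]
ft_force: [-0.4, 0.9, 0.5]
finger_gap: 0.0854
grasp_force: 0.0
```

Request:
jog_arm([
  [0,0,0.06],
  [0,0,0.12],
  [0,0,0.16],
  [0,0,0.183],
  [0,0,0.183],
], claw=[1,0.9,0.8,0.7,0.6], yaw=[0,0,0,0,0])

```text
time_s: 14.15
ee_pos: [0.4444, -0.1075, 0.0069]
ee_rot: [[-0.999, -0.041, -0.001], [-0.041, 0.999, 0.0], [0.001, 0.0, -1.0]]
ft_force: [-1.2, -0.8, 0.3]
finger_gap: 0.0515
grasp_force: 0.0
```

Request:
jog_arm([
  [0,0,0],
  [0,0,0],
  [0,0,0],
  [0,0,0],
  [0,0,0],
], claw=[0.5,0.45,0.41,0.38,0.35], yaw=[0,0,0,0,0])

```text
time_s: 14.65
ee_pos: [0.4453, -0.1082, 0.0076]
ee_rot: [[-0.999, -0.04, 0.002], [-0.04, 0.999, 0.0], [-0.002, 0.0, -1.0]]
ft_force: [-0.1, 2.0, 6.8]
finger_gap: 0.0355
grasp_force: 20.0
```

```bash
python3 - <<'E'
from h import *
plan(np.array([.445,-.108,.0065]),92.3,[((.445,-.108,.17),92.3),((.5,-.16,.18),131.3),((.5897,-.1833,.16),131.3),((.5897,-.1833,.1),131.3)])
E
```

```text
(0.445, -0.108, 0.17) shift [0.0, 0.0, -0.545] yaw 0.0 rows>= 3.3
(0.5, -0.16, 0.18) shift [-0.1762, -0.1806, -0.0333] yaw -0.8667 rows>= 4.5
(0.5897, -0.1833, 0.16) shift [-0.1734, -0.2557, 0.0667] yaw 0.0 rows>= 1.9
(0.5897, -0.1833, 0.1) shift [0.0, 0.0, 0.2] yaw 0.0 rows>= 1.2
```

Request:
jog_arm([
  [0,0,-0.03],
  [0,0,-0.12],
  [0,0,-0.25],
  [0,0,-0.4],
  [0,0,-0.545],
], claw=[0.35,0.35,0.35,0.35,0.35], yaw=[0,0,0,0,0])

```text
time_s: 15.15
ee_pos: [0.4441, -0.1083, 0.1725]
ee_rot: [[-0.999, -0.04, -0.0], [-0.04, 0.999, -0.0], [0.0, -0.0, -1.0]]
ft_force: [1.6, -0.8, -0.7]
finger_gap: 0.0355
grasp_force: 20.8
```

Request:
jog_arm([
  [-0.03,-0.03,-0.03],
  [-0.07,-0.07,-0.033],
  [-0.11,-0.11,-0.033],
  [-0.15,-0.15,-0.033],
  [-0.176,-0.18,-0.033],
], claw=[0.35,0.35,0.35,0.35,0.35], yaw=[-0.18,-0.36,-0.54,-0.72,-0.867])

```text
time_s: 15.65
ee_pos: [0.5002, -0.161, 0.1809]
ee_rot: [[-0.748, -0.664, 0.001], [-0.664, 0.748, -0.001], [-0.0, -0.001, -1.0]]
ft_force: [0.1, 0.0, -0.2]
finger_gap: 0.0357
grasp_force: 20.8
```

Request:
jog_arm([
  [-0.05,-0.07,0.02],
  [-0.1,-0.15,0.04],
  [-0.173,-0.256,0.067],
  [-0.173,-0.256,0.067],
  [-0.173,-0.256,0.067],
], claw=[0.35,0.35,0.35,0.35,0.35], yaw=[0,0,0,0,0])

```text
time_s: 16.15
ee_pos: [0.5888, -0.1835, 0.1594]
ee_rot: [[-0.751, -0.66, -0.002], [-0.66, 0.751, 0.0], [0.001, 0.002, -1.0]]
ft_force: [0.1, 0.1, -1.7]
finger_gap: 0.0354
grasp_force: 20.8
```

```bash
cat > pk.py <<'E'
from station import bot,cams
from h import *
w=cams.camera("wrist");cv2.imwrite("pics/w4.png",w["pixels"][:,:,::-1]);P=pts(w);H=hsv(w)
n=np.array([-.373,-.3277,.868]);o=np.array([.5831,-.1891,.0897])-.059*n
az=np.radians(41.3);ex=np.array([np.cos(az)*n[2],np.sin(az)*n[2],np.hypot(n[0],n[1])]);ey=np.cross(n,ex)
s=bot.read_state();p=np.array(s["ee_pos"]);R=np.array(s["ee_rot"]);T=(P-p)@R
L=np.stack([(P-o)@ex,(P-o)@ey,(P-o)@n],-1)
m=(abs(T[...,1])<.016)&(abs(T[...,0])<.07)&(T[...,2]>-.03)&(T[...,2]<.025)&(H[...,2]>70)
q=T[m];print("tcp",p.round(4),np.degrees(np.arctan2(R[1,1],R[0,1])).round(2),s["time_s"],s["grasp_force"],s["ft_force"])
print("tool-frame pack x",np.percentile(q[:,0],[1,99]),"z med",np.median(q[:,2]),len(q))
print("bin-frame x",np.percentile(L[m][:,0],[1,99]),"y",np.percentile(L[m][:,1],[1,99]),"z",np.percentile(L[m][:,2],[5,50,95]))
X=P[m];k=np.linalg.svd(X-X.mean(0),full_matrices=False)[2][2];print("tilt to bin",np.degrees(np.arccos(abs(k@n))))
E
python3 pk.py
```

```text
tcp [ 0.5883 -0.1833  0.1599] 131.29 16.2 20.813136398792267 [ 0.12047175 -0.2758512  -1.98256591]
tool-frame pack x [-0.03812701  0.04911006] z med -0.013244386953640743 13590
bin-frame x [0.0004946 0.0812199] y [-0.01481427  0.01647049] z [0.11087368 0.13353824 0.14859201]
tilt to bin 27.8500769148399
```

Request:
jog_arm([
  [0,0,0.07],
  [0,0,0.14],
  [0,0,0.2],
  [0,0,0.235],
  [0,0,0.247],
], claw=[0.35,0.35,0.35,0.35,0.35], yaw=[0,0,0,0,0])

```text
time_s: 16.7
ee_pos: [0.588, -0.1832, 0.0855]
ee_rot: [[-0.751, -0.66, -0.001], [-0.66, 0.751, 0.001], [0.001, 0.001, -1.0]]
ft_force: [-0.9, -0.1, -0.2]
finger_gap: 0.0355
grasp_force: 20.8
```

Request:
jog_arm([
  [0,0,0],
  [0,0,0],
  [0,0,0.006],
  [0,0,0.012],
  [0,0,0.018],
], claw=[0.41,0.41,0.41,0.41,0.41], yaw=[0,0,0,0,0])

```text
time_s: 17.2
ee_pos: [0.5895, -0.1841, 0.0812]
ee_rot: [[-0.751, -0.66, 0.001], [-0.66, 0.751, -0.001], [0.0, -0.001, -1.0]]
ft_force: [-2.5, -2.0, 6.3]
finger_gap: 0.0353
grasp_force: 21.6
```

Request:
jog_arm([
  [0,0,0],
  [0,0,0.004],
  [0,0,0.008],
  [0,0,0.012],
  [0,0,0.016],
], claw=[0.415,0.415,0.417,0.417,0.418], yaw=[0,0,0,0,0])

```text
time_s: 17.7
ee_pos: [0.5888, -0.1845, 0.0755]
ee_rot: [[-0.752, -0.659, -0.001], [-0.659, 0.752, -0.002], [0.002, -0.001, -1.0]]
ft_force: [-2.9, -3.8, 2.5]
finger_gap: 0.0355
grasp_force: 11.0
```

```bash
python3 pk.py
```

```text
tcp [ 0.5887 -0.1845  0.0753] 131.25 17.75 10.980098694562912 [-2.46435251 -4.27014833  2.7592743 ]
tool-frame pack x [-0.03309073  0.05470221] z med -0.012962852187909978 14539
bin-frame x [-0.05702431  0.03755392] y [-0.01588804  0.01544295] z [0.04486798 0.05859168 0.0712335 ]
tilt to bin 13.724906648857099
```

Request:
jog_arm([
  [0,0,0],
  [0,0,-0.012],
  [-0.015,0,-0.025],
  [-0.03,0,-0.03],
  [-0.03,0,-0.025],
], claw=[0.41,0.41,0.41,0.41,0.41], yaw=[0,0,0,0,0])

```text
time_s: 18.25
ee_pos: [0.5955, -0.1776, 0.0829]
ee_rot: [[-0.751, -0.66, -0.002], [-0.66, 0.751, -0.001], [0.002, 0.001, -1.0]]
ft_force: [-2.2, -1.2, -0.8]
finger_gap: 0.0353
grasp_force: 21.1
```

```bash
python3 pk.py
```

```text
tcp [ 0.5955 -0.1774  0.0826] 131.31 18.3 21.052700579166412 [-3.0107326  -2.2109515  -0.99161573]
tool-frame pack x [-0.03288589  0.06386371] z med -0.013215855373435946 13996
bin-frame x [-0.05616206  0.04961998] y [-0.01512989  0.01620642] z [0.04653622 0.06084701 0.07293592]
tilt to bin 15.555490829719643
```

View pics/w4.png

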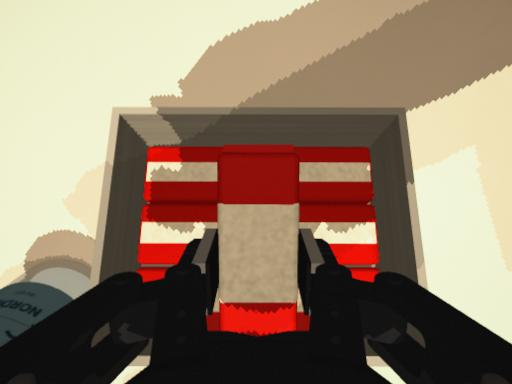

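The wrist view shows the pack, at (258,230), inside the bin walls. Its low end at row 148 is clear of the lower wall at row 115. I'll lower it further with a light grip, then release it.

Request:
jog_arm([
  [0,0,0.006],
  [0,0,0.012],
  [0,0,0.018],
  [0,0,0.024],
  [0,0,0.03],
], claw=[0.415,0.415,0.417,0.417,0.418], yaw=[0,0,0,0,0])

```text
time_s: 18.8
ee_pos: [0.5959, -0.1777, 0.074]
ee_rot: [[-0.751, -0.66, -0.0], [-0.66, 0.751, 0.0], [0.0, 0.0, -1.0]]
ft_force: [-3.4, -0.0, 1.9]
finger_gap: 0.0359
grasp_force: 11.2
```

```bash
python3 pk.py
```

```text
tcp [ 0.5959 -0.1776  0.0737] 131.29 18.85 11.216886788606644 [-3.0416244  -1.5754006   1.46873369]
tool-frame pack x [-0.02896719  0.06483592] z med -0.011998509788924624 14558
bin-frame x [-0.05746298  0.04429045] y [-0.01544052  0.01591453] z [0.04422444 0.05214107 0.05956991]
tilt to bin 7.232399044602205
```

Request:
jog_arm([
  [0,0,0.003],
  [0,0,0.003],
  [0,0,0],
  [0,0,0],
  [0,0,0],
], claw=[0.42,0.425,0.44,0.5,0.6], yaw=[0,0,0,0,0])

```text
time_s: 19.35
ee_pos: [0.5964, -0.1776, 0.0743]
ee_rot: [[-0.751, -0.66, 0.001], [-0.66, 0.751, 0.0], [-0.001, -0.0, -1.0]]
ft_force: [-0.1, -0.1, -0.5]
finger_gap: 0.0508
grasp_force: 0.0
```

Request:
jog_arm([
  [0,0,0],
  [0,0,-0.06],
  [0,0,-0.15],
  [0,0,-0.28],
  [0,0,-0.4],
], claw=[0.65,0.65,0.65,0.65,0.65], yaw=[0,0,0,0,0])

```text
time_s: 19.85
ee_pos: [0.5958, -0.1775, 0.1954]
ee_rot: [[-0.751, -0.66, -0.0], [-0.66, 0.751, 0.0], [-0.0, 0.0, -1.0]]
ft_force: [0.5, -0.4, -0.5]
finger_gap: 0.0553
grasp_force: 0.0
```

```bash
python3 - <<'E'
from station import bot,cams
from h import *
w=cams.camera("wrist");cv2.imwrite("pics/w5.png",w["pixels"][:,:,::-1]);P=pts(w)
n=np.array([-.373,-.3277,.868]);o=np.array([.5831,-.1891,.0897])-.059*n
az=np.radians(41.3);ex=np.array([np.cos(az)*n[2],np.sin(az)*n[2],np.hypot(n[0],n[1])]);ey=np.cross(n,ex)
L=np.stack([(P-o)@ex,(P-o)@ey,(P-o)@n],-1)
m=(abs(L[...,0])<.054)&(abs(L[...,1])<.068)&(L[...,2]>.034)&(L[...,2]<.07);X=L[m]
print(len(X),X.min(0),X.max(0),np.median(X[:,2]));k=np.linalg.svd(X-X.mean(0),full_matrices=False)[2][2];print(np.degrees(np.arccos(abs(k[2]))));print(bot.read_state()["time_s"])
E
```

```text
4379 [-0.05399935 -0.06662133  0.03462551] [0.0468187  0.06796241 0.05566533] 0.042030019552527935
0.7736540284952697
19.9
```

View pics/w5.png

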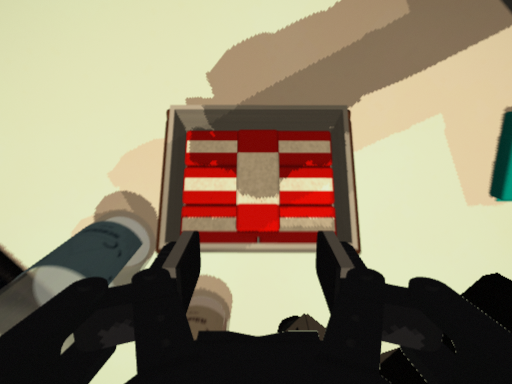

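The wrist view shows the pack lying flat on the wafers at (258,180): its top is 42 mm above the bin's underside, tilted 0.8°. The arm is clear of everything, so I'm handing in.

```bash
python3 -c "
from station import ticket
print(ticket.finish_job())"
```

```text
the job is handed in; nothing more can be done
None
```

The job is handed in (no verdict came back): the cover lies flat on the tray, grip bar up and clear of the tumblers, and the red pack lies flat in the open bin; finger force on the cover briefly read 20–22 N, slightly over your 20 N limit, but stayed below the 50 N combined fail limit.

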